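# Hook the drying tray out of the rack

## Task

Pick up the tray hook, drop its point into the pull loop of the blue tray and drag that tray straight out of the drying rack until the whole tray is clear of its bay, with the wooden star still lying in it. Then unhook it and lay the hook down on the bench, well clear of the tray's loop. The paint is fresh: move the tray with the hook only, do not touch the trays or the star with the gripper, and leave the white tray and the things standing around where they are.

Things in the scene. Friction and masses are not known exactly. Their poses are not given: they have to be found in the camera images.
- tray_hook: Hook tool, 120 g, mm: flat-sided wooden handle x -40..40, 24 wide (y), 28 tall; brass ferrule to x 50; 6 mm steel shank cranks up, runs level at z 34 over x 86..130, then a point turns down at x 137..139 to z 0.5, so 30 of point hangs free below the shank. Lies on the handle's flat underside, point down. Origin: underside of the handle, its middle; x towards the point, z up.
- hook_grip (a point): Point in the handle where the hook is best taken from above, across the 24 mm width: 22 mm ahead of the body's origin, 14 mm above the handle's underside. Balance point close by. Same axes as the hook.
- hook_point (a point): Centre of the rounded end (radius 3 mm) of the downturned point: x = 137, y = 0, z = 3.5 mm in the hook's frame; 115 mm ahead of hook_grip and 10.5 mm lower. Same axes as the hook.
- rack: Plywood drying rack, fixed; 175 deep, 240 wide (y), 108 tall. Origin: middle of its open front, on the bench; x points into the rack (front face x = 0). Two bays centred at y = +57 and -57 mm, each 102 wide, 98 high inside, 12 mm panels, no floor (trays slide on the bench), low back stop; slatted shelf above at z 98..108, on it a paint tube, fixed.
- blue_tray: Blue metal tray holding the star, in either bay; 92 x 92 mm, 33 high, 5 mm play each side, 0.3 to 0.65 kg, slides on the bench on skid wires (a few N). Origin: middle of its front wall, on the underside; x points into the rack like the rack's x, -x is the pull direction. Front wall at x = 0, back at +92 mm (out of its bay once its origin is past x = -92 mm in the rack's frame). Starts square, front wall at rack x 40 to 52 mm.
- blue_tray_loop (a point): Centre of the opening of the tray's pull loop: 5 mm steel wire, level, welded to the front wall, 22 mm above the bench, at x = -15, y = 0 in the tray's frame. Opening 29.5 mm along x (front wall at 0 to the bar's inner side at -29.5) by 27 mm along y, open above and below, 19.5 mm of air under the wire. Axes as the tray.
- white_tray: White tray, same make and size as the blue one, in the other bay, with a painted dowel in it. To be left where it is. Same frame as the blue tray.
- star: Flat wooden star, 81 x 77 x 12 mm, 30 g, lying loose on the floor of the blue tray (the floor is 7 mm above the tray's underside). Origin: centre of its underside; z up.
- green_tin: Small red-and-white paint tin with a green-stained lid, 77 mm wide, 78 mm tall; bystander. Origin: centre of its underside.
- black_jar: Black screw-top jar, 68 mm wide, 86 mm tall; bystander. Origin: centre of its underside.
- sanding_block: Cork sanding block, 58 x 105 x 34 mm; bystander. Origin: centre of its underside.
Not all that is in view belongs to the job. There is more than one size of the tray_hook; the one meant has the size given above.

How it is judged:
On the way, in this order (a step that is already met when the one before it is completed fails the run):
1. the hook's point hangs down inside the blue tray's loop (x of hook_point in the frame of blue_tray_loop between -0.022 and 0.018 m and y of hook_point in the frame of blue_tray_loop between -0.017 and 0.017 m and z of hook_point in the frame of blue_tray_loop below -0.002 m), for 0.1 s.
2. the blue tray has come wholly out of its bay with the point still in its loop (all of step 1 and x of blue_tray in the frame of rack below -0.092 m), for 0.1 s.
At the end, for the whole second after the job is handed in: The blue tray stands flat on the bench, its back wall in front of the rack's front face, the star flat in it within 30 mm of its middle; the hook lies on the bench (grip below 30 mm, point below 50 mm), point over 60 mm from the loop; white tray within 20 mm of its place; all at rest (x of blue_tray in the frame of rack below -0.092 m and height (world z) of blue_tray below 0.012 m and angle between blue_tray's own z axis and vertical below 0.12 rad and linear speed of each of blue_tray, star, tray_hook below 0.02 m/s and x of star in the frame of blue_tray between 0.016 and 0.076 m and y of star in the frame of blue_tray between -0.03 and 0.03 m and angle between star's own z axis and vertical below 0.15 rad and distance between hook_point and blue_tray_loop above 0.06 m and height (world z) of hook_grip below 0.03 m and height (world z) of hook_point below 0.05 m and distance of white_tray from where it was at the start of the episode below 0.02 m); the robot touches nothing.
It fails at once if the gripper or arm touches a tray or the star (contact force between any of the fingers, the arm and blue_tray above 1 N or contact force between any of the fingers, the arm and white_tray above 1 N or contact force between any of the fingers, the arm and star above 1 N).
It fails at once if the white tray is shifted more than 20 mm (distance of white_tray from where it was at the start of the episode above 0.02 m).
It fails at once if a thing standing around is shifted more than 25 mm (distance of any of green_tin, black_jar, sanding_block from where it was at the start of the episode above 0.025 m).
It also fails if it takes over 56 s, if anything falls off the work surface, if the arm or the gripper's body presses on something with over 40 N, if the wrist force passes 120 N, or if a joint passes its speed limit or range.

## Robot

A 6-joint arm with a two-finger parallel gripper is mounted at the origin on a cart in front of the work surface, level with it; the furniture and walls round the work are solid. World frame = base frame: x ahead of the robot, y to its left, z up, the work surface at z = 0. Lengths are in m, angles in rad, forces in N, time in s.
With the tool pointing down it reaches from about 0.35 to 0.975 m from the base axis. Payload 7.1 kg.
Tool frame: the origin (TCP) lies between the finger pads; the fingertips stand 22 mm ahead of it and the grasp point (between the pads) lies 3 mm ahead of it; x points along the fingers, z is the direction in which the jaws open and shut, and the axes are right-handed (so a half turn about x gives the same grasp; the last joint's range is limited). The gripper opens to 88 mm and grips with 3 to 60 N. Pads are 20 mm wide; open, the fingers measure 115 mm over their backs; the gripper's body (75 mm by 178 mm) begins 61 mm behind the grasp point.
Start: joints at [-1.311, 0.423, 1.63, -0, 1.089, -0.019], TCP at [0.172, -0.601, 0.245] pointing down, gripper open.
Joint ranges: [-3, 3], [-0.9, 2.11], [0.09, 2.58], [-1.31, 4.45], [0.11, 2.69], [-2.54, 2.54]. Speed limits (rad/s): [2.39, 2.39, 3.01, 3.14, 3.14, 3.14].

## Interface

Orientations are given as a 3x3 rotation matrix whose columns are the frame's x, y, z axes.
In Python, from bench import bot, command_gripper, ik, sensors, optics, workorder gives the robot as it stands. The module is installed in compiled form; this text tells all that it offers. Calls block until the motion is done:
- bot.move_ptp(position, orientation): joint-space move of the TCP to a pose.
- bot.move_l(position, rotation=None, vel=0.15): straight line of the TCP; rotation=None keeps the orientation; vel is the mean speed in m/s.
- bot.goto_joints(angles): joint-space move.
- command_gripper(opening, newtons=None): opening from 0.0 (shut) to 1.0 (fully open); newtons is the grip in N (None keeps the last); returns when the fingers have stopped.
- bot.wait(seconds).
- ik(position, orientation): joint angles nearest the present ones, or None.
- sensors.get_obs(): the state.
- optics.read_camera(name): name is "side" or "top" or "wrist"; returns a dict with "frame" (400x640x3 uint8, red, green, blue), "range_z" (400x640 float32, m along the optical axis (not along the pixel's ray), 0 where there is no reading), "vfov" (degrees; the focal length in pixels is half the picture's height over the tangent of half this angle, whatever the lens; pixels are square), "cx", "cy" (the principal point, pixels), "D" ([k1, k2, p1, p2, k3] as OpenCV has them; the pictures are not rectified), "R" (3x3) and "t" (3): a world point X has camera coordinates R X + t. Camera axes: x right, y down, z forward; pixel columns grow to the right and rows downward; lengths in m; the calibration is good to about 2 mm. A picture is of the moment at which its call begins.
A pose or a line that the arm cannot do raises bot.MotionError and nothing moves.
- workorder.sign_off(): hands the job in, once; it reports no verdict.
The state is a dict: "time": time; "q": joint angles; "joint_vel": joint speeds; "tau": joint torques, N m; "position": TCP position; "orientation": TCP orientation; "ft_force": force on the tool from outside, world axes, zero at the start; "moment": the same for the moment, N m; "opening": opening from 0.0 (shut) to 1.0 (fully open).
Only numpy, scipy, OpenCV 4.12 (cv2) and the standard library are available. Lean on these libraries where they do the work, as an engineer would, in place of code of your own. Each camera call takes 0.05 s, during which the arm holds its last target.

## Working session

There is one attempt and no reset: what is moved stays moved. The work goes in short steps, each a Python script; the robot and the scene stay as the last script left them, time stands still between calls to the robot, and variables do not carry over. Pictures are saved under pics/ and viewed, and the job is handed in when it is done.

```bash
mkdir -p pics; ls; cat > h.py <<'E'
import numpy as np, cv2, pickle
from bench import bot, command_gripper, ik, sensors, optics, workorder
def grab(n,tag):
    d=optics.read_camera(n); cv2.imwrite(f'pics/{tag}.png',d['frame'][:,:,::-1]); pickle.dump(d,open(f'pics/{tag}.pkl','wb')); return d
def K(d):
    f=200/np.tan(np.radians(d['vfov'])/2); return np.array([[f,0,d['cx']],[0,f,d['cy']],[0,0,1]])
def ray(d,u,v):
    p=cv2.undistortPoints(np.array([[[u,v]]],float),K(d),np.array(d['D'],float))[0,0]
    return np.array([p[0],p[1],1.])
def atdepth(d,u,v,r=None):
    z=d['range_z'][int(round(v)),int(round(u))] if r is None else r
    return np.array(d['R']).T@(ray(d,u,v)*z-np.array(d['t']))
def atz(d,u,v,z):
    R=np.array(d['R']);c=-R.T@np.array(d['t']);w=R.T@ray(d,u,v); return c+w*(z-c[2])/w[2]
def proj(d,X):
    p,_=cv2.projectPoints(np.array(X,float).reshape(-1,1,3),cv2.Rodrigues(np.array(d['R'],float))[0],np.array(d['t'],float),K(d),np.array(d['D'],float)); return p[:,0]
def load(t): return pickle.load(open(f'pics/{t}.pkl','rb'))
E
python3 - <<'E'
from h import *
for n in('side','top','wrist'):
    d=grab(n,n+'0'); print(n,d['vfov'],d['cx'],d['cy'],d['D'],-np.array(d['R']).T@d['t'])
E
```

```text
pics
side 57.82431031772039 316.5232535398169 199.21719484212124 [0.02610938 0.         0.         0.         0.        ] [ 0.44188423 -1.06436169  0.65009721]
top 49.951434167822484 316.9224822679192 199.1073658241653 [0.01688132 0.         0.         0.         0.        ] [ 0.46123372 -0.29515565  1.35309106]
wrist 58.525484508785894 323.5174129234845 199.8315949603352 [-0.03670656  0.          0.          0.          0.        ] [ 0.24054142 -0.58119542  0.38475837]
```

View pics/top0.png

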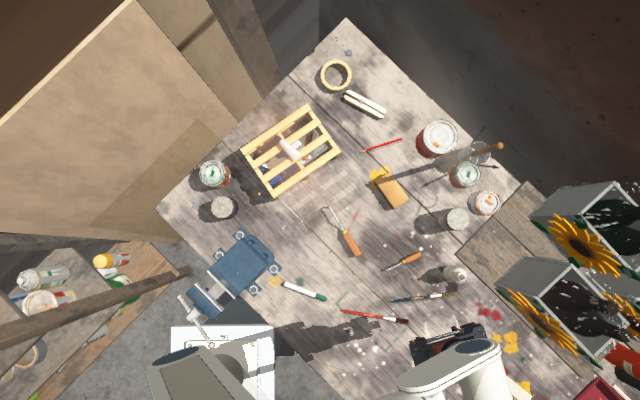

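View pics/side0.png

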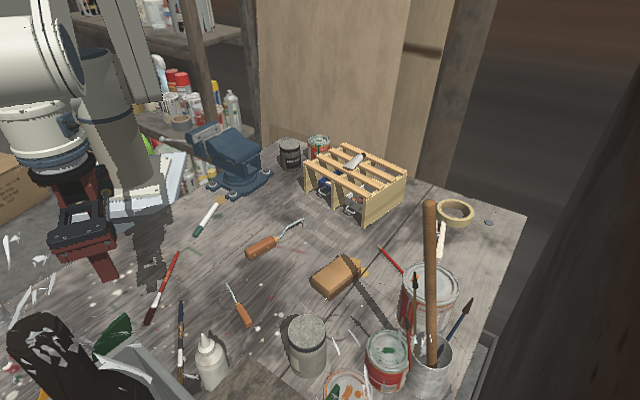

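View pics/wrist0.png

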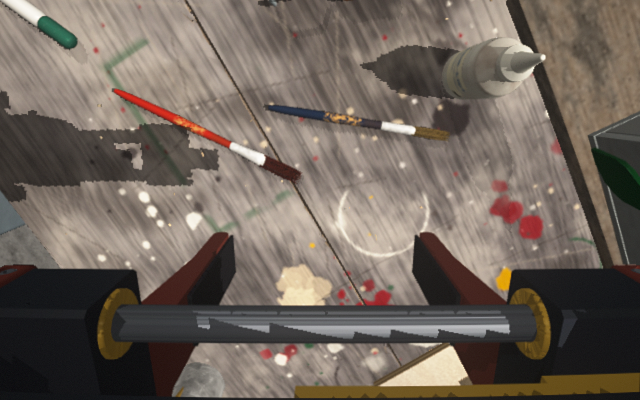

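The top view shows the rack at about (290,152), one hook at about (340,230) and a second at about (405,260). I'll enlarge these crops.

```bash
python3 - <<'E'
import cv2
t=cv2.imread('pics/top0.png'); s=cv2.imread('pics/side0.png')
cv2.imwrite('pics/c1.png',cv2.resize(t[190:290,300:440],None,fx=5.5,fy=5.5,interpolation=cv2.INTER_CUBIC))
cv2.imwrite('pics/c2.png',cv2.resize(t[95:215,230:360],None,fx=5,fy=5,interpolation=cv2.INTER_CUBIC)[:600])
cv2.imwrite('pics/c3.png',cv2.resize(s[130:330,220:420],None,fx=3,fy=3,interpolation=cv2.INTER_CUBIC))
E
```

```text
(no output)
```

View pics/c1.png

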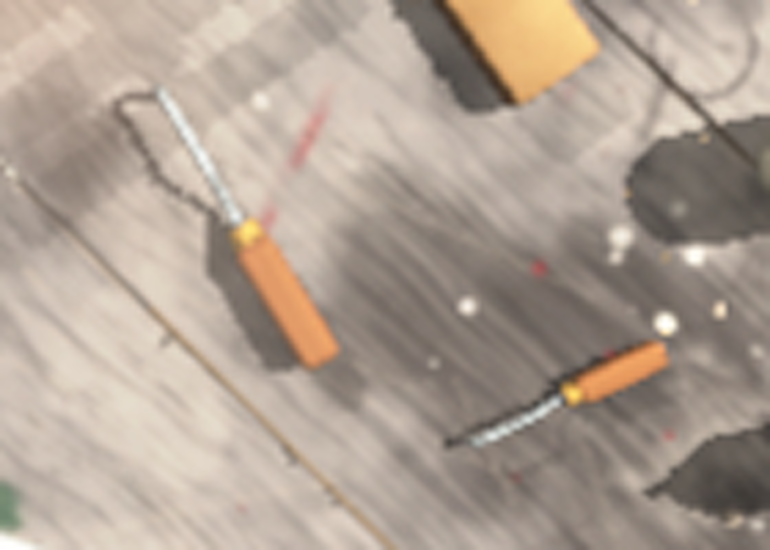

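View pics/c2.png

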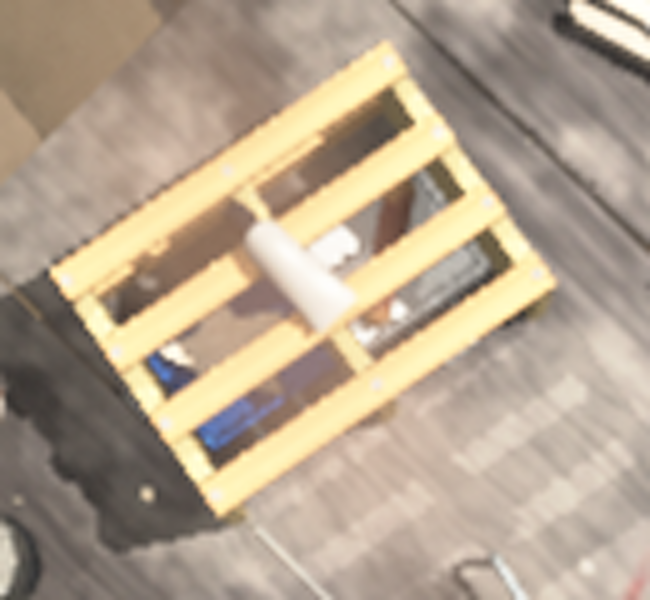

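View pics/c3.png

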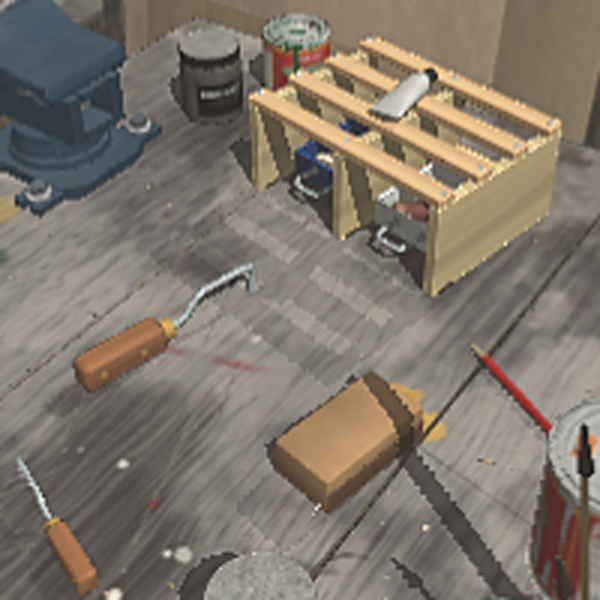

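The large hook's handle end is at top (358.5,255) and its point end at (329,207). The blue tray is in the rack's left bay as seen from its front. Next I'll compute poses.

```bash
python3 - <<'E'
from h import *
d=load('top0'); np.set_printoptions(precision=4,suppress=True)
c=[atz(d,*p,.108) for p in [(273,197.6),(340.6,151),(308,103.5),(240.8,149.6)]]
print(c,[np.linalg.norm(c[i]-c[(i+1)%4]) for i in range(4)])
m=(c[0]+c[1])/2; xa=((c[2]+c[3])/2-m); print('rack',m,np.degrees(np.arctan2(xa[1],xa[0])), 'front dir',np.degrees(np.arctan2(*(c[0]-c[1])[1::-1]))-90)
for n,p,z in [('end',(358.5,255),.028),('fer',(344.5,231.5),.02),('tip',(329.1,206.7),.034)]: print(n,atz(d,*p,z))
s=load('side0')
# side: crop/3+(220,130)
for n,p,z in [('tipbot',(250,290),.0),('bend',(250,266),.034),('handle end top',(84,366),.028),('ferr',(172,325),.014)]:
  u=(p[0]/3+220,p[1]/3+130); print(n,atz(s,*u,z),atdepth(s,*u))
for n,p in [('loop',(313,194)),('bluefront',(315,165)),('rack fl',(258,188)),('rack fr',(432,290))]:
  u=(p[0]/3+220,p[1]/3+130); print(n,atz(s,*u,.022),atdepth(s,*u))
E
```

```text
[array([ 0.5391, -0.1714,  0.108 ]), array([ 0.6741, -0.3692,  0.108 ]), array([ 0.8155, -0.2749,  0.108 ]), array([ 0.6803, -0.0777,  0.108 ])] [np.float64(0.2394934368533492), np.float64(0.1700160841209541), np.float64(0.23908536405231137), np.float64(0.16943972622630935)]
rack [ 0.6066 -0.2703  0.108 ] 33.640224157854355 front dir 34.30799852624152
end [ 0.3657 -0.4253  0.028 ]
fer [ 0.4378 -0.3838  0.02  ]
tip [ 0.5144 -0.3364  0.034 ]
tipbot [ 0.5162 -0.3305  0.    ] [ 0.5158 -0.3347  0.0038]
bend [ 0.5165 -0.3374  0.034 ] [ 0.5166 -0.3369  0.0336]
handle end top [ 0.3705 -0.4289  0.028 ] [ 0.37   -0.4249  0.0241]
ferr [ 0.4433 -0.3788  0.014 ] [ 0.4433 -0.3851  0.0198]
loop [ 0.5928 -0.2267  0.022 ] [ 0.5923 -0.2297  0.0243]
bluefront [ 0.6036 -0.1785  0.022 ] [ 0.6023 -0.186   0.0273]
rack fl [ 0.5415 -0.2071  0.022 ] [ 0.5446 -0.1806  0.0026]
rack fr [ 0.6693 -0.3834  0.022 ] [ 0.6746 -0.3676  0.0073]
```

```bash
python3 - <<'E'
from h import *
np.set_printoptions(precision=4,suppress=True)
o=sensors.get_obs(); R=np.array(o['orientation']); print(R,o['opening'],o['time'])
d=load('wrist0'); print('cam in tool',R.T@(-np.array(d['R']).T@d['t']-o['position']), 'cam axes in tool (rows x,y,z)\n',np.array(d['R'])@R)
a=np.radians(30.6); 
for s in (1,-1):
  y=s*np.array([np.cos(a),np.sin(a),0]); x=np.array([0,0,-1.]); z=np.cross(x,y); O=np.c_[x,y,z]
  print(s,ik([0.426,-0.39,.16],O),ik([0.426,-0.39,.025],O))
t=load('top0')
for u in [(275,262),(245,240),(285,285),(325,297),(345,313),(383,256)]: print(u,atdepth(t,*u))
E
```

```text
[[-0.0003  0.9614  0.2752]
 [ 0.0011  0.2752 -0.9614]
 [-1.      0.     -0.0012]] 0.996262158716728 0.15
cam in tool [-0.1407  0.0713  0.0002] cam axes in tool (rows x,y,z)
 [[-0.0006 -0.0006  1.    ]
 [-0.2602 -0.9655 -0.0008]
 [ 0.9655 -0.2602  0.0004]]
1 [-0.7619  0.4648  1.795  -0.      0.8818  0.2748] [-0.7619  0.6805  1.8309 -0.      0.6302  0.2748]
-1 None None
(275, 262) [ 0.3442 -0.1668  0.0019]
(245, 240) [ 0.4139 -0.0754  0.0166]
(285, 285) [ 0.275  -0.1989  0.0169]
(325, 297) [ 0.236  -0.3218  0.0081]
(345, 313) [ 0.1859 -0.3834  0.0038]
(383, 256) [ 0.3601 -0.5046  0.0011]
```

```bash
cat >> h.py <<'E'
def O(deg):
    a=np.radians(deg); y=np.array([np.cos(a),np.sin(a),0]); x=np.array([0,0,-1.]); return np.c_[x,y,np.cross(x,y)]
np.set_printoptions(precision=4,suppress=True)
E
python3 - <<'E'
from h import *
bot.move_ptp([0.385,-0.41,.22],O(31)); grab('wrist','w1'); grab('top','t1'); o=sensors.get_obs();print(o['time'],o['position'])
E
```

```text
1.3583 [ 0.3844 -0.4112  0.2202]
```

View pics/w1.png

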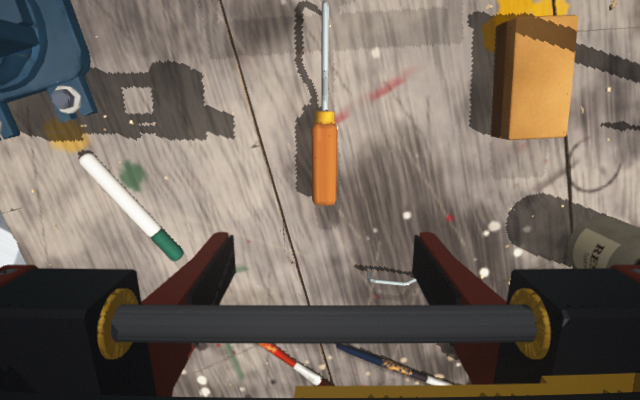

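The wrist view has the handle at x 313–337, y 124–204, with the shank running up to (324,3).

```bash
python3 - <<'E'
import cv2
t=cv2.imread('pics/w1.png')
cv2.imwrite('pics/c4.png',cv2.resize(t[0:220,280:380],None,fx=2.7,fy=2.7,interpolation=cv2.INTER_CUBIC))
E
```

```text
(no output)
```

View pics/c4.png

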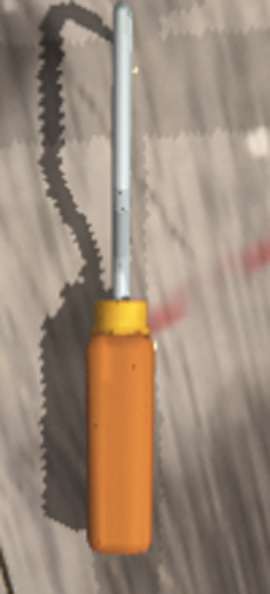

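```bash
python3 - <<'E'
from h import *
d=load('w1'); f=lambda p:(280+p[0]/2.7,p[1]/2.7)
P={n:atz(d,*f(p),z) for n,p,z in [('hf',(121,336),.028),('hr',(120,545),.028),('bend',(122,10),.034),('lf',(88,400),.026),('rt',(154,400),.026)]}
for n in P: print(n,P[n])
print(np.linalg.norm(P['hf']-P['hr']),np.linalg.norm(P['bend']-P['hr']),np.linalg.norm(P['lf']-P['rt']))
v=P['bend']-P['hr'];print(np.degrees(np.arctan2(v[1],v[0])))
v=P['hf']-P['hr'];print(np.degrees(np.arctan2(v[1],v[0])))
E
```

```text
hf [ 0.431  -0.3852  0.028 ]
hr [ 0.3678 -0.4227  0.028 ]
bend [ 0.5166 -0.3342  0.034 ]
lf [ 0.4063 -0.3867  0.026 ]
rt [ 0.4181 -0.4063  0.026 ]
0.07351417860477746 0.17327353265142303 0.022884681905256065
30.76182789757571
30.696262186622583
```

```bash
python3 - <<'E'
from h import *
g=np.array([0.4159,-0.3941]); r=O(30.7)
bot.move_ptp([*g,.09],r); bot.move_l([*g,.026],vel=.08)
print(sensors.get_obs()['ft_force'])
command_gripper(0.0,45); o=sensors.get_obs(); print(o['opening'],o['position'],o['ft_force'],o['time'])
bot.move_l([*g,.076],vel=.1)
# in front of rack
a=np.radians(34); M=np.array([[np.cos(a),-np.sin(a)],[np.sin(a),np.cos(a)]]); rk=np.array([.6066,-.2703])
p=rk+M@np.array([-.145,.057]); bot.move_l([*p,.076],O(34),vel=.15)
o=sensors.get_obs(); print(o['position'],o['ft_force'],o['opening'],o['time'])
for n in('wrist','side','top'): grab(n,n+'2')
E
```

```text
[ 0.0797 -0.1134  0.6241]
0.27059372833140816 [ 0.4158 -0.394   0.026 ] [0.4516 0.04   0.8591] 3.9083
[ 0.4545 -0.3044  0.0759] [ 1.3555 -0.5383 -0.7457] 0.26583925304410416 5.3583
```

View pics/wrist2.png

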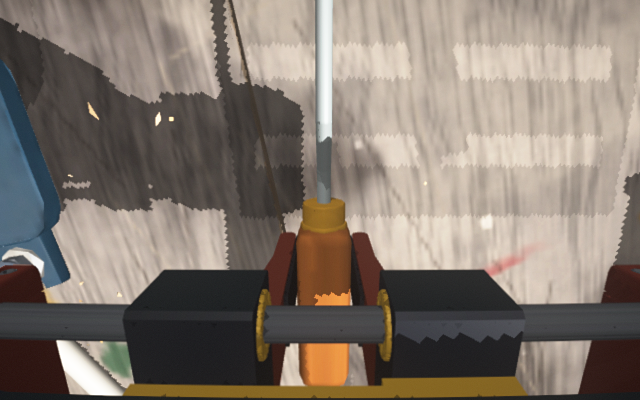

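View pics/side2.png

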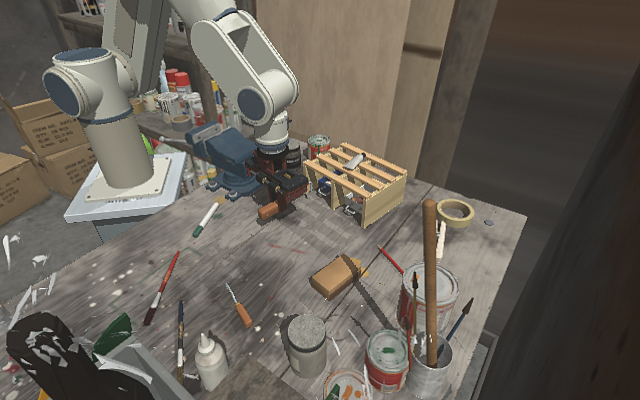

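View pics/top2.png

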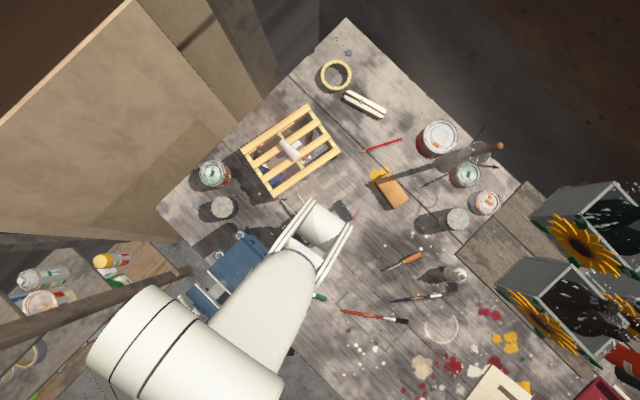

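The hook is held centred and straight in the gripper (shank at x≈323 in the wrist view). Now a close look at the loop in the earlier side image.

```bash
python3 - <<'E'
import cv2
t=cv2.imread('pics/side0.png')
cv2.imwrite('pics/c5.png',cv2.resize(t[165:215,300:365],None,fx=12,fy=12,interpolation=cv2.INTER_CUBIC))
t=cv2.imread('pics/side2.png')
cv2.imwrite('pics/c6.png',cv2.resize(t[145:230,240:370],None,fx=6,fy=6,interpolation=cv2.INTER_CUBIC))
E
```

```text
(no output)
```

View pics/c5.png

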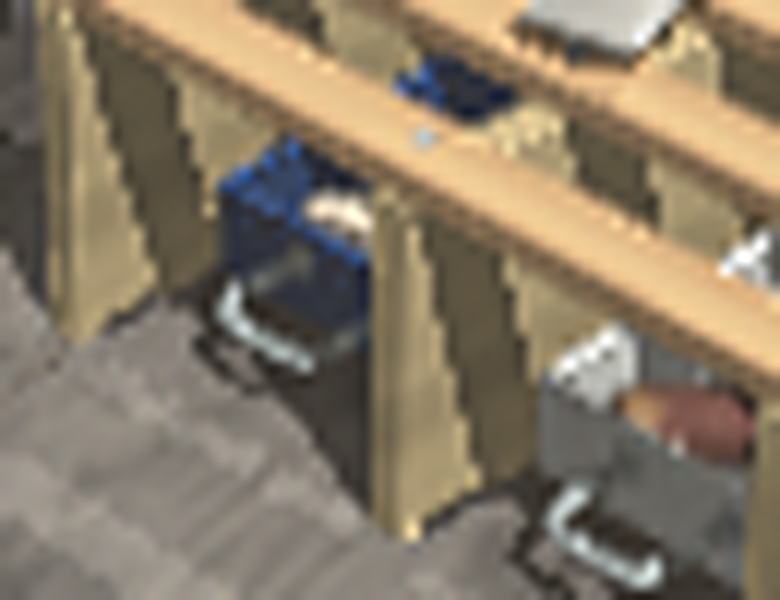

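View pics/c6.png

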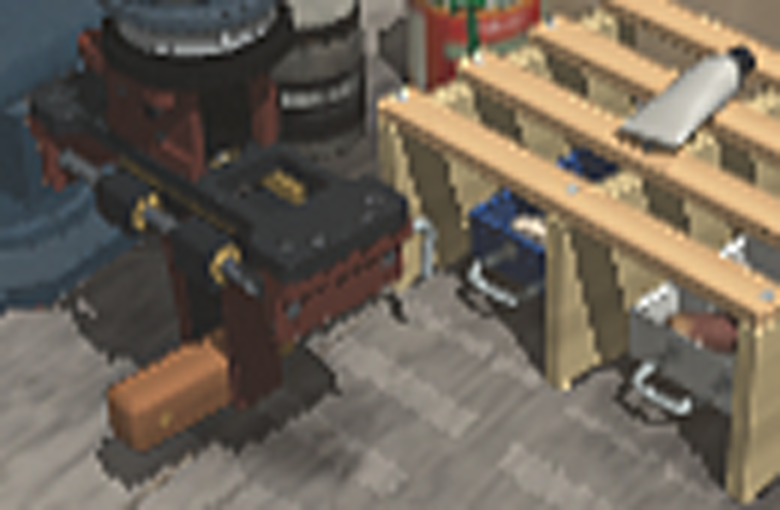

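```bash
python3 - <<'E'
from h import *
s=load('side0'); a=np.radians(34); M=np.array([[np.cos(a),-np.sin(a)],[np.sin(a),np.cos(a)]]); rk=np.array([.6066,-.2703])
f=lambda p:(300+p[0]/12-.46,165+p[1]/12-.46)
for n,p,z in [('walltopL',(222,185),.033),('walltopR',(365,257),.033),('barL',(236,328),.022),('barR',(310,362),.022),('armL wall',(234,287),.022),('wbarL',(562,528),.022),('wbarR',(648,580),.022),('panL',(70,345),0),('panM',(410,540),0)]:
  X=atz(s,*f(p),z); Y=atdepth(s,*f(p)); print(n,X,'rack',M.T@(X[:2]-rk),'depth',Y,M.T@(Y[:2]-rk))
d=load('side2')
for n,p in [('hookbend',(428,222)),('hooktip',(424,275))]:
  u=(240+p[0]/6-.4,145+p[1]/6-.4); 
  for z in(.084,.05): 
    X=atz(d,*u,z); print(n,z,X,M.T@(X[:2]-rk)); 
  print(atdepth(d,*u))
print('pred point rack',M.T@((M@[.115,0])+np.array(sensors.get_obs()['position'])[:2]-rk))
E
```

```text
walltopL [ 0.5848 -0.1639  0.033 ] rack [0.0415 0.1004] depth [ 0.585  -0.163   0.0324] [0.0421 0.101 ]
walltopR [ 0.6143 -0.2016  0.033 ] rack [0.0448 0.0526] depth [ 0.6214 -0.1665  0.0079] [0.0703 0.0778]
barL [ 0.5804 -0.2103  0.022 ] rack [0.0119 0.0644] depth [ 0.5802 -0.2118  0.0231] [0.0108 0.0632]
barR [ 0.5958 -0.2274  0.022 ] rack [0.015  0.0416] depth [ 0.5959 -0.2267  0.0215] [0.0155 0.0421]
armL wall [ 0.5829 -0.193   0.022 ] rack [0.0235 0.0773] depth [ 0.5883 -0.1592 -0.0024] [0.047  0.1023]
wbarL [ 0.6413 -0.3015  0.022 ] rack [ 0.0113 -0.0453] depth [ 0.6406 -0.3045  0.0245] [ 0.009  -0.0474]
wbarR [ 0.6563 -0.3235  0.022 ] rack [ 0.0114 -0.0719] depth [ 0.6564 -0.3231  0.0216] [ 0.0118 -0.0716]
panL [ 0.5427 -0.1799  0.    ] rack [-0.0025  0.1107] depth [ 0.5432 -0.1755 -0.0032] [0.0004 0.114 ]
panM [ 0.6117 -0.2728  0.    ] rack [ 0.0028 -0.0049] depth [ 0.6118 -0.2722 -0.0005] [ 0.0033 -0.0045]
hookbend 0.084 [ 0.5523 -0.2427  0.084 ] [-0.0295  0.0532]
hookbend 0.05 [ 0.559  -0.1933  0.05  ] [0.0036 0.0904]
[ 0.553  -0.2375  0.0805]
hooktip 0.084 [ 0.5443 -0.2838  0.084 ] [-0.0592  0.0237]
hooktip 0.05 [ 0.5505 -0.2369  0.05  ] [-0.0278  0.0591]
[ 0.5495 -0.244   0.0552]
pred point rack [-0.0306  0.0565]
```

```bash
cat >> h.py <<'E'
_a=np.radians(34); M=np.array([[np.cos(_a),-np.sin(_a)],[np.sin(_a),np.cos(_a)]]); rk=np.array([.6066,-.2703])
def rp(x,y,z): return [*(rk+M@np.array([x,y])),z]
def st(m=''):
    o=sensors.get_obs(); q=M.T@(np.array(o['position'])[:2]-rk); print(m,'t',round(o['time'],2),'rack',q,'z',o['position'][2],'F(rack)',M.T@np.array(o['ft_force'])[:2],o['ft_force'][2],'op',o['opening'])
E
python3 - <<'E'
from h import *
bot.move_l(rp(-.145,.0565,.066),vel=.1); st()
bot.move_l(rp(-.086,.0565,.066),vel=.08); st()
for n in('side','wrist'): grab(n,n+'3')
import cv2
t=cv2.imread('pics/side3.png')
cv2.imwrite('pics/c7.png',cv2.resize(t[145:230,260:370],None,fx=7,fy=7,interpolation=cv2.INTER_CUBIC))
E
```

```text
t 5.76 rack [-0.1456  0.0568] z 0.06542308598227217 F(rack) [0.6873 0.4498] -1.2811873719238769 op 0.26888013257751164
 t 6.65 rack [-0.0862  0.0567] z 0.06588127338108052 F(rack) [-0.0388  1.2906] -0.8997162218658835 op 0.2639339253987066
```

View pics/c7.png

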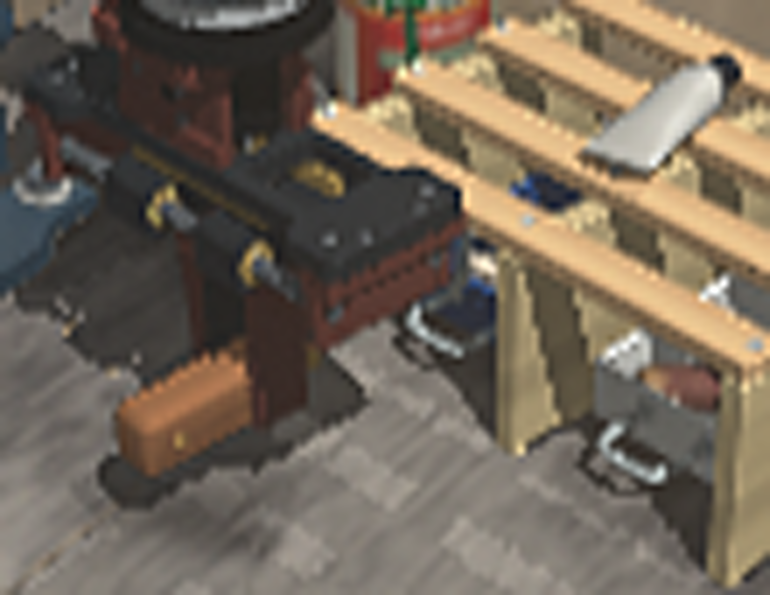

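View pics/wrist3.png

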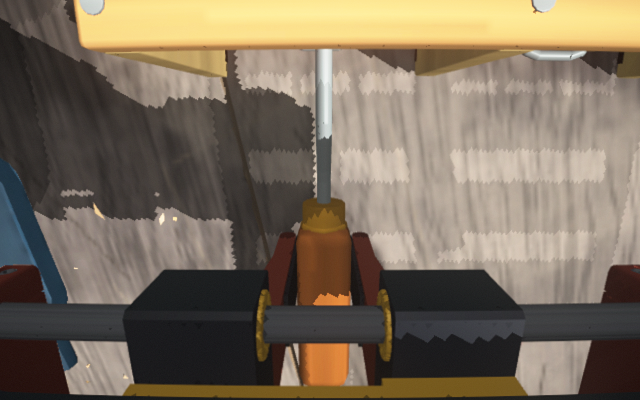

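In the wrist view the shank (x=323) lies midway between the panel feet (225 and 418), and the rack edge is level, so y and yaw are right. Lowering.

```bash
python3 - <<'E'
from h import *
d=load('wrist3'); 
for z in(.098,.108):
  X=atz(d,323,49,z); print('front slat',M.T@(X[:2]-rk))
for z in (.055,.045,.037,.030):
  bot.move_l(rp(-.086,.0565,z),vel=.04); st(z)
for n in('side','wrist'): grab(n,n+'4')
E
python3 - <<'E'
import cv2
t=cv2.imread('pics/side4.png')
cv2.imwrite('pics/c8.png',cv2.resize(t[145:230,260:370],None,fx=7,fy=7,interpolation=cv2.INTER_CUBIC))
E
```

```text
front slat [0.     0.0564]
front slat [-0.0014  0.0564]
0.055 t 7.17 rack [-0.0862  0.0567] z 0.054555295081601465 F(rack) [0.8966 0.2565] -0.5760755752331279 op 0.2707679888535642
0.045 t 7.58 rack [-0.0861  0.0567] z 0.04462459433060374 F(rack) [0.4836 0.6283] -0.9542686365170864 op 0.2720248194904941
0.037 t 7.92 rack [-0.0861  0.0567] z 0.036671811207250236 F(rack) [ 0.6034 -0.5651] -1.3017685422758718 op 0.2700038926829651
0.03 t 8.25 rack [-0.0861  0.0567] z 0.029636313275731123 F(rack) [ 0.7875 -0.4942] -1.0345214548916324 op 0.26930671116778426
```

View pics/c8.png

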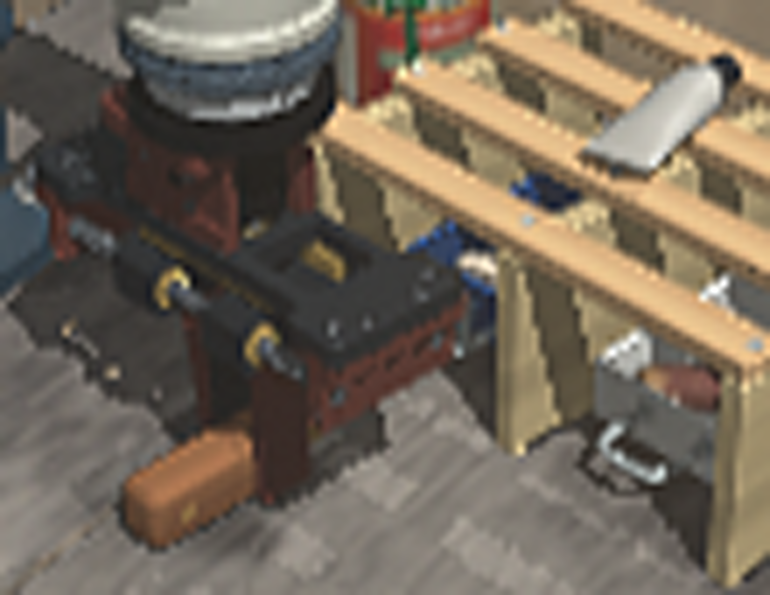

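No contact while lowering. The gripper hides the loop here, so I'll pull a short way and check the force.

```bash
python3 - <<'E'
from h import *
for x in (-.094,-.100,-.108,-.118,-.130):
  bot.move_l(rp(x,.0565,.030),vel=.03); st()
for n in('side','wrist'): grab(n,n+'5')
t=cv2.imread('pics/side5.png')
cv2.imwrite('pics/c9.png',cv2.resize(t[145:230,260:370],None,fx=7,fy=7,interpolation=cv2.INTER_CUBIC))
E
```

```text
t 8.77 rack [-0.0943  0.0564] z 0.030080573927239524 F(rack) [ 0.6203 -0.9735] -0.7993422220532023 op 0.2685184905696051
 t 9.12 rack [-0.1002  0.0565] z 0.030019221150702494 F(rack) [-0.6107 -0.1549] -1.4054840688693657 op 0.2700679990180833
 t 9.53 rack [-0.1082  0.0566] z 0.030014077593529944 F(rack) [ 0.4884 -0.7742] -1.1003393008266746 op 0.26945235722442484
 t 10.02 rack [-0.1184  0.0566] z 0.02998408673140133 F(rack) [1.1415 0.0213] -0.32664034850122725 op 0.27102874280508366
 t 10.57 rack [-0.1304  0.0566] z 0.029976230401886475 F(rack) [0.5114 0.1105] -1.1880645191319414 op 0.27148109695244155
```

View pics/c9.png

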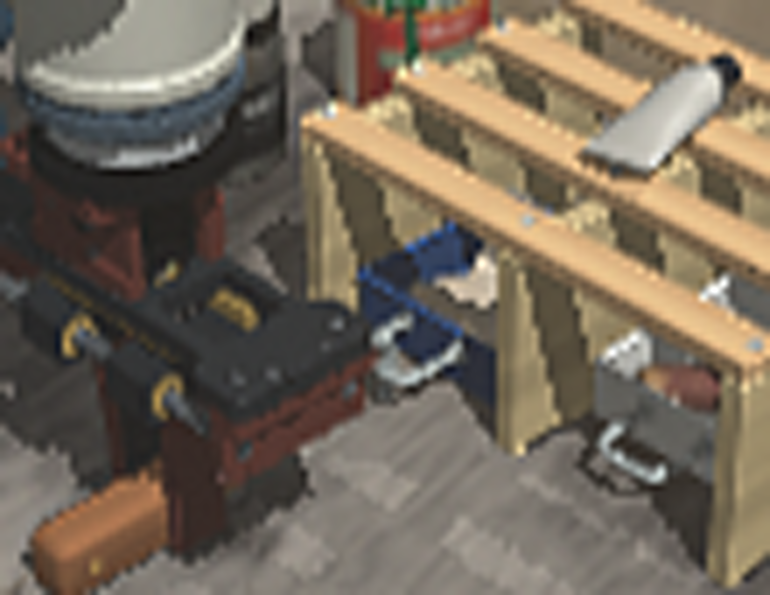

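View pics/wrist5.png

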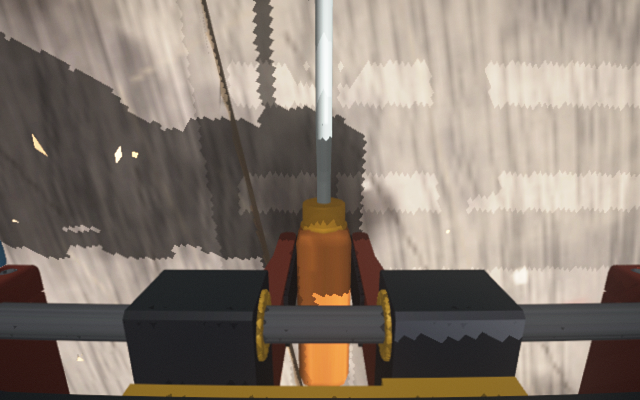

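The tray is following: its front wall has moved up to near the rack's face, with the point in the loop. I'll pull it the rest of the way.

```bash
python3 - <<'E'
from h import *
bot.move_l(rp(-.19,.0565,.030),vel=.04); st()
bot.move_l(rp(-.257,.0565,.030),vel=.04); st()
bot.wait(.3)
for n in('side','wrist','top'): grab(n,n+'6')
t=cv2.imread('pics/side6.png')
cv2.imwrite('pics/c10.png',cv2.resize(t[145:270,190:370],None,fx=4.4,fy=4.4,interpolation=cv2.INTER_CUBIC))
E
```

```text
t 12.32 rack [-0.1899  0.0565] z 0.030019346159197092 F(rack) [ 1.6915 -0.6476] -1.311002066955363 op 0.26690313551842143
 t 14.14 rack [-0.2569  0.0565] z 0.02999575059925813 F(rack) [1.8898 0.2454] -1.4397906398997509 op 0.27278904032111695
```

View pics/c10.png

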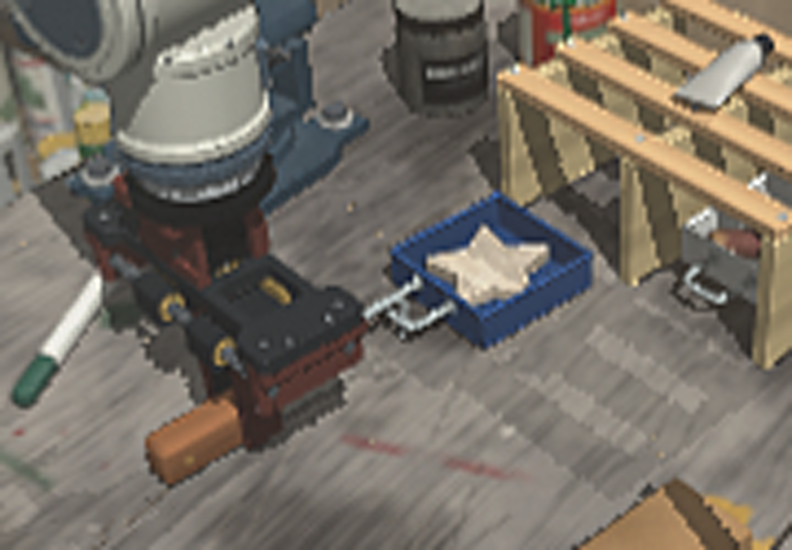

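View pics/top6.png

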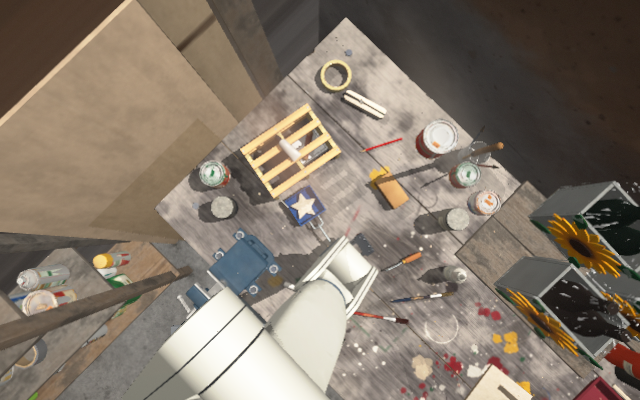

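The tray is clear of the rack, with its near back corner at crop (590,262) and the star flat inside. I'll measure it before unhooking.

```bash
python3 - <<'E'
from h import *
d=load('side6')
for n,p in [('BR',(591,262)),('BL',(499,196)),('FL',(392,248)),('FR',(484,318))]:
  u=(190+p[0]/4.4-.4,145+p[1]/4.4-.4); X=atz(d,*u,.033); print(n,M.T@(X[:2]-rk))
E
```

```text
BR [-0.0291  0.0023]
BL [-0.023   0.0965]
FL [-0.1098  0.1017]
FR [-0.1136  0.0081]
```

```bash
python3 - <<'E'
from h import *
t=load('top0')
for u in [(420.9,253.6),(402,262),(381.8,270.4)]:
  X=atz(t,*u,.01); print('small hook',X,M.T@(X[:2]-rk))
for p,z,y in [((-.257,-.03,.0265),0,14),((-.257,-.03,.1),0,14)]: print(rp(*p),ik(rp(*p),O(y)))
bot.move_l(rp(-.246,.0565,.030),vel=.03); st('relaxed')
for z in (.045,.075): bot.move_l(rp(-.246,.0565,z),vel=.05); st(z)
for n in('side',): grab(n,n+'7')
s=cv2.imread('pics/side7.png')
cv2.imwrite('pics/c11.png',cv2.resize(s[145:270,190:370],None,fx=4.4,fy=4.4,interpolation=cv2.INTER_CUBIC))
E
```

```text
small hook [ 0.3673 -0.6211  0.01  ] [-0.3945 -0.157 ]
small hook [ 0.3418 -0.5619  0.01  ] [-0.3825 -0.0937]
small hook [ 0.3164 -0.4987  0.01  ] [-0.3683 -0.0271]
[np.float64(0.41031313095747673), np.float64(-0.4388837033686332), 0.0265] [-0.8388  0.699   1.7773 -0.      0.6654  0.4876]
[np.float64(0.41031313095747673), np.float64(-0.4388837033686332), 0.1] [-0.8388  0.5816  1.7663 -0.      0.7937  0.4876]
relaxed t 15.11 rack [-0.2458  0.0565] z 0.029998230005634403 F(rack) [0.0262 1.0236] -1.9881244086349512 op 0.2695603737038881
0.045 t 15.56 rack [-0.246   0.0562] z 0.0455353207288809 F(rack) [-0.2374 -0.3384] 0.04878257313596168 op 0.2687350820805268
0.075 t 16.31 rack [-0.246   0.0565] z 0.07507904638158672 F(rack) [ 0.4822 -0.3207] -0.784300856989087 op 0.2699846792172635
```

View pics/c11.png

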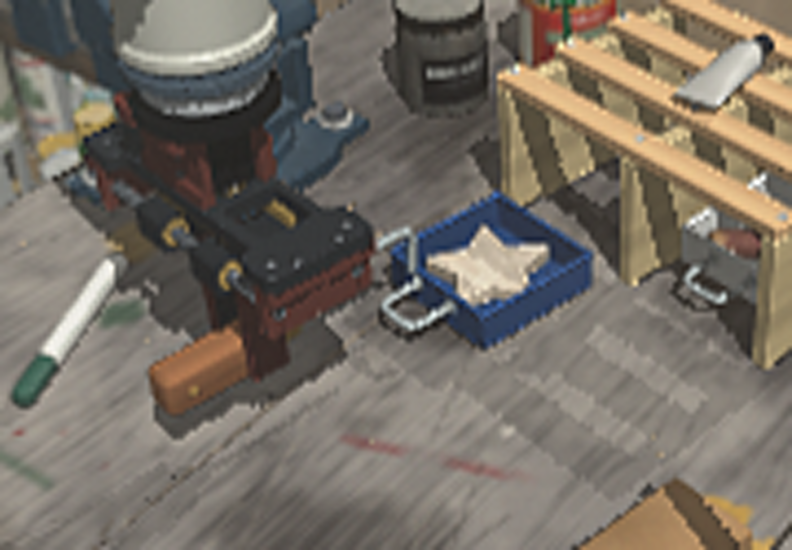

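The point is clear above the loop, and the tray and star haven't moved. Next I'll lay the hook down.

```bash
python3 - <<'E'
from h import *
bot.move_l(rp(-.29,.03,.08),vel=.12)
bot.move_l(rp(-.257,-.03,.08),O(14),vel=.1); st()
for z in(.04,.031,.0275,.0265): 
  bot.move_l(rp(-.257,-.03,z),vel=.04); st(z)
command_gripper(.55); st('open')
bot.move_l(rp(-.257,-.03,.10),vel=.1)
bot.move_ptp(rp(-.30,-.10,.22),O(14)); bot.wait(.3); st()
for n in('side','wrist','top'): grab(n,n+'8')
s=cv2.imread('pics/side8.png')
cv2.imwrite('pics/c12.png',cv2.resize(s[140:290,190:410],None,fx=3.6,fy=3.6,interpolation=cv2.INTER_CUBIC))
E
```

```text
t 17.77 rack [-0.2568 -0.0291] z 0.07970993797641784 F(rack) [ 0.2191 -1.255 ] -1.2244342882067225 op 0.2669065841634666
0.04 t 18.93 rack [-0.257  -0.0302] z 0.04024276923996726 F(rack) [0.0803 0.2187] -0.8879713174301923 op 0.2690068066951751
0.031 t 19.3 rack [-0.257  -0.0297] z 0.03059663276442453 F(rack) [-0.0838 -0.3473] -1.4687402018342004 op 0.26945729906075283
0.0275 t 19.55 rack [-0.257  -0.0298] z 0.02727111484754077 F(rack) [-0.8705  0.3497] -1.212849858899864 op 0.2710540844649348
0.0265 t 19.8 rack [-0.257 -0.03 ] z 0.026520665661686663 F(rack) [-0.2024  0.0701] -1.416366268670749 op 0.27333979669605585
open t 20.38 rack [-0.257 -0.03 ] z 0.026520905709373696 F(rack) [ 0.5098 -0.1297] 0.1863805538830522 op 0.5528359992841698
 t 22.2 rack [-0.2995 -0.0989] z 0.21843996891210238 F(rack) [ 0.3639 -0.6411] -0.3562832682887408 op 0.5490976148627966
```

View pics/c12.png

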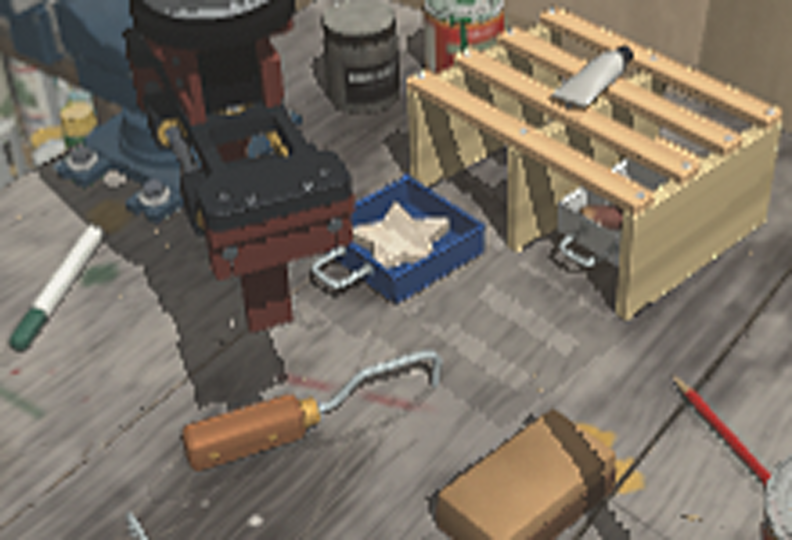

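View pics/wrist8.png

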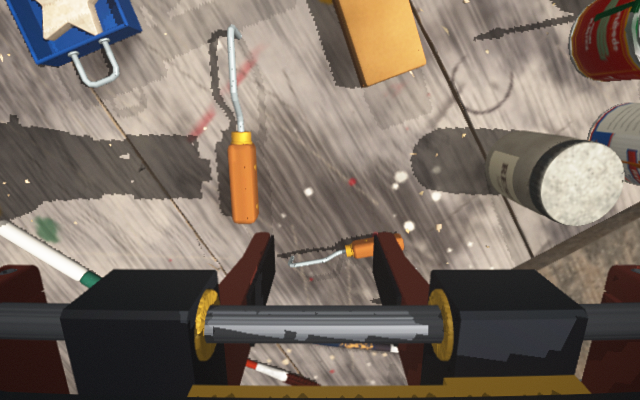

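View pics/top8.png

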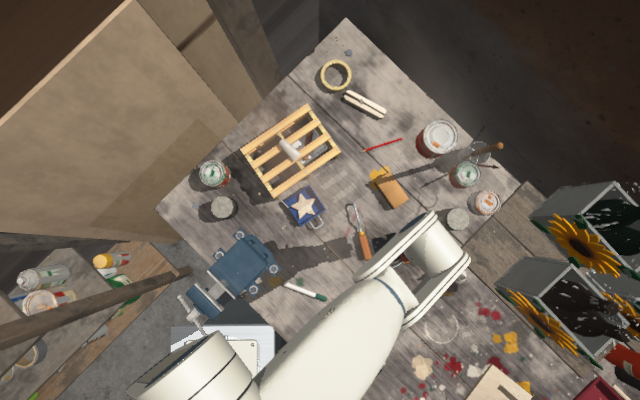

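The hook lies upright on the bench (wrist view: point end at (233,30), loop centre at (95,62)), and the star is flat in the tray. One numeric check, then I'll hand it in.

```bash
python3 - <<'E'
from h import *
d=load('wrist8'); a=atz(d,233,30,.034); b=atz(d,95,62,.022); print('point-loop dist',np.linalg.norm((a-b)[:2]),'loop rack',M.T@(b[:2]-rk))
t0,t8=load('side0'),load('side8')
e=lambda t:atz(t,220+250*0+0,0,0)
s=load('side8')
for n,p in [('BR',(484,232)),('BL',(410,178)),('FR',(397,292))]:
  u=(190+p[0]/3.6-.4,140+p[1]/3.6-.4); print(n,M.T@(atz(s,*u,.033)[:2]-rk))
tt=load('top8'); X=atz(tt,303.5,206,.019); print('star rack',M.T@(X[:2]-rk))
workorder.sign_off(); st()
E
```

```text
point-loop dist 0.13230107507661867 loop rack [-0.1261  0.0577]
BR [-0.0286  0.0024]
BL [-0.0217  0.0959]
FR [-0.1234 -0.0042]
star rack [-0.0663  0.0605]
the job is handed in; nothing more can be done
the job is handed in; nothing more can be done
```

I used the large hook to pull the blue tray out of its bay, unhooked it, laid the hook on the bench and handed the job in after about 22 s. No verdict was reported.

**Last checks before handing in:**
- **Tray:** the back wall is about 22–29 mm in front of the rack's face. The front wall is at rack x of about -0.11 to -0.12 m, against the limit of -0.092 m.
- **Star:** it lies flat, within about 10 mm of the tray's middle.
- **Hook:** it lies on its handle's underside with the point about 130 mm from the loop. The gripper is open and clear of everything.
- **White tray and bystanders:** they look unmoved in the pictures, but I did not measure them.

**Where checks were weaker or disagreed:**
- **Rack yaw:** the top view gave about 34° and some side-view points suggested 36–37°. I used 34°, and the wrist view then showed the rack edge level and the shank centred in the bay.
- **Point entering the loop:** the gripper hid it from the side camera. I confirmed the hook had caught only when the tray followed the first short pull. The pull force reading stayed under 2 N, barely above sensor noise.

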